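# Take a forged blank out of the annealing tin and hold it up level

### The arm

A 6-joint arm with a two-finger parallel gripper is mounted at the origin on the work surface. World frame = base frame: x ahead of the robot, y to its left, z up, the work surface at z = 0. Lengths are in mm, angles in rad, forces in N, time in s.
With the tool pointing down it reaches from about 275 to 1000 mm from the base axis. Payload 8.4 kg.
Tool frame: the origin (TCP) lies on the centre line of the jaws, within the pads' length; the fingertips stand 22 mm ahead of it and the grasp point (between the pads) lies 3 mm ahead of it; z points along the fingers, y is the direction in which the jaws open and shut (so a half turn about z gives the same grasp; the last joint's range is limited). The gripper opens to 85 mm and grips with 20 to 120 N. Pads are 22 mm wide; open, the fingers measure 114 mm over their backs; the gripper's body (76 mm by 85 mm) begins 54 mm behind the grasp point. The pads swing forward as they close: fully open they stand 13 mm farther back than shut.
Start: joints at [1.131, 0.353, 1.633, -0, 1.155, -0.002], TCP at [264.966, 566.057, 253.281] pointing down, gripper open.
Joint ranges: [-2.63, 2.63], [-0.92, 2.1], [0.06, 2.66], [-1.3, 4.44], [0, 2.69], [-3.02, 3.02]. Speed limits (rad/s): [2.22, 2.22, 2.79, 3.14, 3.14, 3.14].

### API

Orientations are given as [roll, pitch, yaw] about the fixed x, y, z axes, in that order (R = Rz(yaw) Ry(pitch) Rx(roll)).
In Python, from rig import r gives the robot as it stands.
- The arm moves only by the tool carry_out, never from a script. Its argument "rows" is text: rows parted by semicolons, each of 5 numbers parted by spaces: the opening, from 0 (shut) to 1 (fully open), then the shift along the tool's x, y, z in units of 30 mm (1.0 is 30 mm), then the turn about the tool's z in units of 8 degrees (1.0 is 8 degrees). A call has 1 to 12 rows; each row shifts and turns the commanded pose from where the row before left it, along the tool's axes as they then stand; what a row does not reach is not made up. A row lasts 1/8 s, in which the tool goes at most 62.5 mm and 10.7 degrees, less where a joint would pass 70% of its speed; a pose out of reach is approached as far as the arm can. A call is refused whole if a number of a shift passes 1 or a number of a turn 1, either way. A call with a gripper value outside its range is refused whole. The fingers move at their own pace and stop on an object; "newtons" is the grip in N (left out, the last holds). Time passes only in rows, so rows that do not move let the fingers close. It gives the time, the measured TCP pose, the force and the opening at its end, in the units of the state.
- r.sense(): the state, without advancing time (a new reading comes with each control period).
- r.grab_frame(name): name is "scene" or "top" or "wrist"; returns the picture (400x640x3 uint8, blue, green, red); there is no depth.
- r.get_calibration(name): a dict with "intrinsics" (3x3 intrinsics, pixels), "k1" (the pictures are not rectified: a ray, as slopes to the right and down, at radius r is drawn at 1 + k1 r^2 times it, then the intrinsics apply), "position" and "rotation" of the camera in the world. Camera axes: x right, y up, looking along -z (the intrinsics and any distortion apply to the point x, -y, -z); pixel columns grow to the right and rows downward; lengths in mm; the calibration is good to about 2 mm. A picture is of the moment at which its call begins: read the wrist's pose just before it. get_calibration takes no time and is no camera call; for the wrist camera it gives the pose at the moment of the call.
- r.sign_off(): hands the job in, once; it reports no verdict.
The state is a dict: "clock": time; "qpos": joint angles; "qvel": joint speeds; "joint_efforts": joint torques, N m; "eef_pos": TCP position; "tcp_rot": TCP orientation; "contact_force": force on the tool from outside, world axes, zero at the start; "wrist_torque": the same for the moment, N m; "opening": opening from 0.0 (shut) to 1.0 (fully open).
Only numpy, scipy, OpenCV 4.12 (cv2) and the standard library are available. Lean on these libraries where they do the work, as an engineer would, in place of code of your own. Each camera call takes 0.05 s, during which the arm holds its last target.

### The job

Lift the loose lid off the steel annealing tin by its wooden handle and set it down flat, without dropping it, on the middle of the wooden board. Then grip the forged blade blank lying in the tin at its balance point, lift it until it is at least 10 cm above the tin's rim, keeping it level all the way, and hold it there steady and level: finish while still holding it in the air. Leave the brick, hammer and cup where they are.

Things in the scene. Friction and masses are not known exactly. Their poses are not given: they have to be found in the camera images.
- tin: Open tin of dark steel, fixed to the bench; outside 224 x 148 mm (its x, y axes), 46 mm high, walls and floor 4 mm. Origin: centre of its underside, on the bench; z up. Two brick-coloured rests, 10 mm wide, rising 15 mm from the inner floor, run across its inner width at x = -58 and +58 mm; between them the floor is bare.
- lid: Loose dark steel lid, on the tin at the start; 236 x 160 mm (x, y, as the tin's), about 0.4 kg. A 3 mm plate with a skirt 12 mm deep all round, outside the tin's wall with 3 mm play. Origin: centre of the skirt's lower edge (34 mm above the bench while on the tin); z up. Lifts straight up, not latched; weight centred under the handle.
- lid_handle (a point): Centre of the lid's wooden handle bar, 44 mm above the lid's origin, axes as the lid's. The bar runs along x: 100 mm long, 18 mm wide (y), 18 mm high, 20 mm of open space between it and the plate, on two thin posts 36 mm either side of the centre.
- blank: Bright forged steel blade blank, about 0.47 kg, lying flat in the tin, roughly along its x axis, on the two rests, underside 19 mm above the bench. Origin: on the underside right below the balance point; x along its length towards the tang, z up. Broad part 26 mm wide (y), 16 mm high, x = -76 to +44 mm; tang 12 x 12 mm, x = +44 to +114 mm. At least 45 mm free either side of the balance point.
- board: Plain light wooden board lying on the bench beside the tin, fixed; 280 x 200 mm (x, y), 12 mm thick. Origin: centre of its underside, on the bench; z up.
- brick: Bystander: loose fire brick, 200 x 100 x 60 mm, on the bench at the robot's left. Origin: centre of its underside.
- hammer: Bystander: hammer, 300 mm long, lying on the bench at the robot's right. Origin: on its underside; x along its length.
- cup: Bystander: steel cup, 76 mm across, 85 mm high, on the bench at the robot's left. Origin: centre of its underside.

How it is judged (in metres and radians):
On the way, in this order (a step that is already met when the one before it is completed fails the run):
1. the lid is lifted off the tin (z of lid in the frame of tin above 0.055 m and contact force between lid and the fingers above 0.5 N and contact force between lid and tin below 0.05 N), for 0.1 s.
2. the lid lies flat on the middle of the board and is let go (horizontal distance between lid and board below 0.05 m and z of lid in the frame of board between 0.008 and 0.016 m and angle between lid's own z axis and vertical below 0.05 rad and linear speed of lid below 0.02 m/s and contact force between lid and the fingers below 0.05 N and contact force between lid and tin below 0.05 N), for 0.2 s.
3. the blank is lifted at least 10 cm (9 cm is accepted) above the tin's rim (height (world z) of blank above 0.136 m), for 0.2 s.
At the end, for the whole second after the job is handed in: The blank is held in the fingers with its underside at least 90 mm above the tin's rim (136 mm above the bench), level within 8 degrees, still (under 20 mm/s and 0.15 rad/s), carried by nothing else; the lid lies flat, at rest and let go on the board, its centre within 50 mm of the board's centre (all of step 2 and height (world z) of blank above 0.136 m and angle between blank's own z axis and vertical below 0.14 rad and linear speed of blank below 0.02 m/s and angular speed of blank below 0.15 rad/s and contact force between blank and the fingers above 1 N and contact force between blank and tin below 0.05 N and contact force between blank and lid below 0.05 N and contact force between blank and board below 0.05 N and contact force between blank and brick below 0.05 N and contact force between blank and cup below 0.05 N and contact force between blank and hammer below 0.05 N); the arm keeps its last pose, push and grip.
It fails at once if the blank is tipped more than 20 degrees (angle between blank's own z axis and vertical above 0.35 rad).
It fails at once if the lid is dropped (falls free from more than about 3 cm) (linear speed of lid above 0.8 m/s and contact force between lid and the fingers below 0.05 N).
It fails at once if the brick, hammer or cup is moved more than 3 cm (distance of any of brick, hammer, cup from where it was at the start of the episode above 0.03 m).
It also fails if it takes over 64 s, if anything falls off the work surface, if the arm or the gripper's body presses on something with over 40 N, if the wrist force passes 120 N, or if a joint passes its speed limit or range.

## Working session

There is one attempt and no reset: what is moved stays moved. The work goes in short steps, Python scripts to look and compute and a tool call to move; the robot and the scene stay as the last step left them, time stands still between calls to the robot, and variables do not carry over. Pictures are saved under pics/ and viewed, and the job is handed in when it is done.

Besides the shell and the picture viewer there is one more tool, called after ">>>" as a command line: name --argument value ..., lists and objects as JSON in quotes. carry_out: Moves the arm, as the interface text tells. Its arguments: {"type":"object","properties":{"rows":{"type":"string"},"newtons":{"type":"number"}},"required":["rows"]}

```bash
ls; mkdir -p pics
python3 - <<'E'
from rig import r
import cv2,numpy as np
s=r.sense();print(s)
for n in("scene","top"):
    cv2.imwrite(f"pics/{n}0.png",r.grab_frame(n));c=r.get_calibration(n);print(n,c)
E
```

```text
pics
{'clock': 0.0, 'qpos': array([ 1.13059821e+00,  3.53635848e-01,  1.63415651e+00, -1.13780356e-05,
        1.15522474e+00, -2.40295508e-03]), 'qvel': array([-1.82816570e-03,  1.20780360e-04, -4.09517922e-04,  1.69854338e-03,
       -4.79122944e-04, -7.08781780e-05]), 'joint_efforts': array([ 1.70352589e-03, -6.05261350e+01, -3.42080426e+01,  1.62177521e-04,
        9.08608170e-03, -3.91396645e-05]), 'eef_pos': array([264.77091303, 565.63168663, 252.55978156]), 'tcp_rot': array([-3.14016819e+00,  6.98015319e-06,  2.70380210e+00]), 'contact_force': array([ 0.24342777, -0.12464285,  0.12346918]), 'wrist_torque': array([ 0.01313578, -0.02724557,  0.02949927]), 'opening': 1.0038672562518574}
scene {'intrinsics': array([[376.33270812,   0.        , 317.58047858],
       [  0.        , 376.33270812, 200.55027257],
       [  0.        ,   0.        ,   1.        ]]), 'k1': -0.06603810549817273, 'position': array([ 941.45883688, -655.46896446,  919.53039272]), 'rotation': array([0.75299469, 0.02020933, 0.55131342])}
top {'intrinsics': array([[506.27514017,   0.        , 318.51981526],
       [  0.        , 506.27514017, 208.17263131],
       [  0.        ,   0.        ,   1.        ]]), 'k1': -0.1085296994048182, 'position': array([ 264.39479093,   31.41996997, 1786.38317919]), 'rotation': array([ 0.16819275, -0.00419651, -1.5925824 ])}
```

View pics/scene0.png

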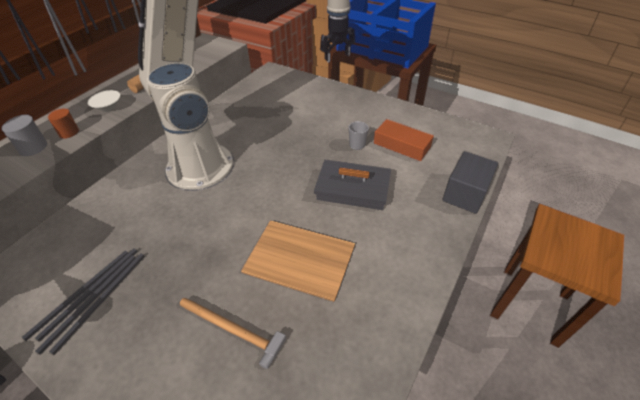

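View pics/top0.png

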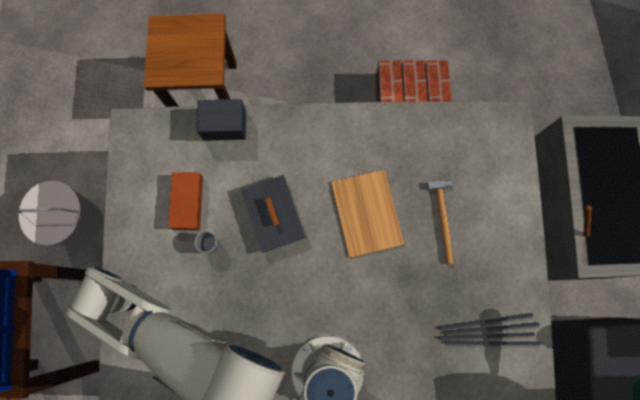

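The scene view shows the lidded tin (353,185), board (300,260), and hammer (240,335). In the top view the handle is at about (272,211), lid (272,214), board (367,213), cup (205,241) and brick (186,200). Next I'll measure these.

```bash
cat > h.py <<'E'
from rig import r
import cv2,numpy as np
from scipy.spatial.transform import Rotation as Ro
def ray(c,uv):
    K=c['intrinsics'];k=c['k1']
    d=np.array([k,0,0,0,0],float)
    p=cv2.undistortPointsIter(np.array(uv,float).reshape(-1,1,2),K,d,None,None,(3,100,1e-9)) .reshape(-1,2)
    v=np.c_[p[:,0],-p[:,1],-np.ones(len(p))]
    return v@Ro.from_euler('xyz',c['rotation']).as_matrix().T
def onplane(c,uv,z):
    v=ray(c,uv);o=np.array(c['position']);t=(z-o[2])/v[:,2]
    return o+v*t[:,None]
def proj(c,P):
    q=(np.atleast_2d(P)-c['position'])@Ro.from_euler('xyz',c['rotation']).as_matrix()
    x=q[:,0]/-q[:,2];y=-q[:,1]/-q[:,2];f=1+c['k1']*(x*x+y*y)
    K=c['intrinsics'];return np.c_[K[0,0]*x*f+K[0,2],K[1,1]*y*f+K[1,2]]
def comp(m,roi,k=3):
    x0,y0,x1,y1=roi;z=np.zeros_like(m);z[y0:y1,x0:x1]=m[y0:y1,x0:x1]
    z=cv2.morphologyEx(z,cv2.MORPH_OPEN,np.ones((k,k),np.uint8)) if k>1 else z
    cs,_=cv2.findContours(z,cv2.RETR_EXTERNAL,cv2.CHAIN_APPROX_NONE)
    return max(cs,key=cv2.contourArea)
def rect(c,cnt,z):
    P=onplane(c,cnt.reshape(-1,2),z)[:,:2].astype(np.float32)
    return cv2.minAreaRect(P)
E
python3 - <<'E'
from h import *
for n,rb,rh,rl in(("top",(320,160,415,265),(255,190,290,235),(232,170,312,255)),("scene",(235,210,365,305),(330,160,378,185),(305,150,400,212))):
    im=cv2.imread(f"pics/{n}0.png");c=r.get_calibration(n)
    hsv=cv2.cvtColor(im,cv2.COLOR_BGR2HSV)
    mb=cv2.inRange(hsv,(5,70,60),(25,255,255))
    mh=cv2.inRange(hsv,(0,110,50),(22,255,255))
    ml=cv2.inRange(hsv,(100,25,20),(135,255,110))
    cb=comp(mb,rb);print(n,'board',rect(c,cb,12))
    ch=comp(mh,rh,1);print('handle',rect(c,ch,84),cv2.boundingRect(ch),cv2.contourArea(ch))
    try:
        cl=comp(ml|mh,rl,1);print('lid',rect(c,cl,47),cv2.boundingRect(cl))
    except Exception as e: print(e)
    cv2.drawContours(im,[cb,ch,cl],-1,(0,255,0),1)
    x0,y0,x1,y1=min(rb[0],rl[0]),min(rb[1],rl[1]),max(rb[2],rl[2]),max(rb[3],rl[3])
    cv2.imwrite(f"pics/{n}_m.png",cv2.resize(im[y0:y1,x0:x1],None,fx=4,fy=4)[:600,:800])
# bystanders
c=r.get_calibration("top");print(onplane(c,[[205,238],[186,200],[440,185],[450,262]],60))
E
```

```text
top board ((546.3089599609375, -154.16812133789062), (285.217529296875, 204.82449340820312), 11.955927848815918)
handle ((546.1796875, 177.67897033691406), (101.92940521240234, 19.407487869262695), 17.83719825744629) (265, 197, 14, 29) 139.5
lid ((546.9754638671875, 177.93463134765625), (230.2052459716797, 151.812744140625), 18.173519134521484) (242, 177, 62, 73)
scene board ((551.0170288085938, -159.03848266601562), (283.6297302246094, 207.28819274902344), 11.863638877868652)
handle ((551.841796875, 169.84991455078125), (98.70539855957031, 32.054473876953125), 18.486438751220703) (339, 168, 30, 10) 167.5
lid ((534.5883178710938, 206.39773559570312), (103.07637023925781, 33.47393798828125), 18.4864444732666) (339, 168, 30, 10)
[[ 461.44399404  410.64425132   60.        ]
 [ 595.98455524  479.68132387   60.        ]
 [ 630.85744416 -410.64569841   60.        ]
 [ 360.54642662 -429.07619276   60.        ]]
```

>>> carry_out --rows "1 0 0 0 -0.9;1 0 0 0 -0.9;1 0 0 0 -0.9;1 0 0 0 -0.9;1 0 0 0 -0.9;1 0 0 0 -0.9"

```text
clock: 0.85
eef_pos: [264.9, 565.8, 252.9]
tcp_rot: [-3.141, -0.001, -2.821]
contact_force: [-0.3, 0.4, 0.0]
opening: 1.002
```

>>> carry_out --rows "1 -0.33 -1 0 0;1 -0.33 -1 0 0;1 -0.33 -1 0 0;1 -0.33 -1 0 0;1 -0.33 -1 0 0;1 -0.33 -1 0 0;1 -0.33 -1 0 0;1 -0.33 -1 0 0;1 -0.33 -1 0 0;1 -0.33 -1 0 0;1 -0.33 -1 0 0;1 -0.33 -1 0 0"

```text
clock: 2.35
eef_pos: [490.1, 259.9, 253.0]
tcp_rot: [-3.142, -0.001, -2.825]
contact_force: [-0.2, 0.9, 0.0]
opening: 1.001
```

>>> carry_out --rows "1 -0.32 -1 0 0;1 -0.32 -1 0 0;1 -0.32 -1 0 0;1 0 -0.2 0 0;1 0 0 0 0;1 0 0 0 0"

```text
clock: 3.1
eef_pos: [546.5, 179.2, 253.2]
tcp_rot: [3.141, -0.0, -2.825]
contact_force: [0.4, 1.0, 1.4]
opening: 1.0
```

Run:
```python
from h import *
s=r.sense();print(s['eef_pos'],s['tcp_rot'],s['qpos'])
c=r.get_calibration("wrist");print(c)
cv2.imwrite("pics/w1.png",r.grab_frame("wrist"));cv2.imwrite("pics/t1.png",r.grab_frame("top"))
```

```text
[546.48196283 179.23076616 253.20588274] [ 3.14132003e+00 -3.09338168e-04 -2.82479655e+00] [ 3.14157886e-01  2.76208621e-01  1.74216237e+00  3.01458010e-04
  1.12353174e+00 -1.57356492e+00]
{'intrinsics': array([[309.8494985 ,   0.        , 317.78966854],
       [  0.        , 309.8494985 , 201.44401854],
       [  0.        ,   0.        ,   1.        ]]), 'k1': -0.004144578739532085, 'position': array([480.26077285, 156.90075627, 373.20509706]), 'rotation': array([-2.76090361e-01,  4.34783628e-04,  1.88722241e+00])}
```

View pics/w1.png

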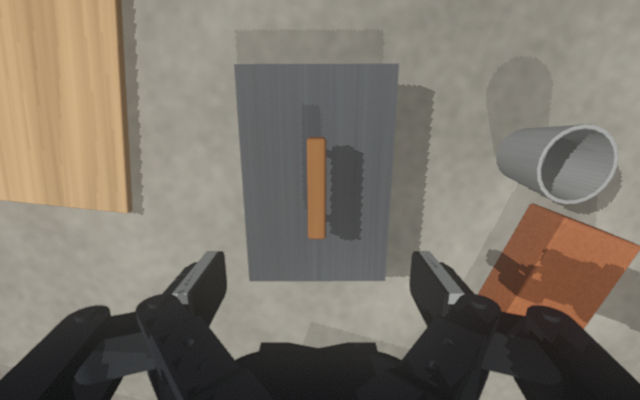

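The wrist view shows the handle at (316,188), upright in the image between the open fingers. The lid covers (235..398, 64..281).

Run:
```python
from h import *
im=cv2.imread("pics/w1.png");c=r.get_calibration("wrist")
hsv=cv2.cvtColor(im,cv2.COLOR_BGR2HSV)
mh=cv2.inRange(hsv,(0,110,50),(22,255,255))
ch=comp(mh,(290,120,345,250),1);print(rect(c,ch,87),cv2.boundingRect(ch))
ml=cv2.inRange(hsv,(100,25,20),(135,255,125))
P=onplane(c,[[235,65],[398,65],[385,280],[249,280]],49);print(P,P.mean(0),np.linalg.norm(P[0]-P[1]),np.linalg.norm(P[1]-P[2]))
```

```text
((547.5542602539062, 177.1188507080078), (97.70492553710938, 16.910194396972656), 18.51523780822754) (307, 138, 19, 101)
[[462.31299632  66.47751311  49.        ]
 [413.16741601 216.4238287   49.        ]
 [634.23067213 290.13776305  49.        ]
 [683.97214638 138.59206238  49.        ]] [548.42080771 177.90779181  49.        ] 157.7947578989508 233.0294130007689
```

>>> carry_out --rows "1 0 -0.07 1 0;1 0 0 1 0;1 0 0 1 0;1 0 0 1 0;1 0 0 1 0;1 0 0 0.4 0;1 0 0 0.3 0;1 0 0 0 0;1 0 0 0 0" --newtons 50

```text
clock: 4.32
eef_pos: [548.3, 176.8, 83.2]
tcp_rot: [-3.142, 0.001, -2.825]
contact_force: [-0.2, -0.4, 0.0]
opening: 0.999
```

>>> carry_out --rows "0 0 0 0 0;0 0 0 0 0;0 0 0 0 0;0 0 0 0 0;0 0 0 0 0;0 0 0 0 0;0 0 0 0 0;0 0 0 0 0;0 0 0 0 0;0 0 0 0 0"

```text
clock: 5.58
eef_pos: [547.8, 176.8, 82.6]
tcp_rot: [3.141, 0.0, -2.825]
contact_force: [-1.4, 1.5, 4.8]
opening: 0.202
```

>>> carry_out --rows "0 0 0 -0.2 0;0 0 0 -0.4 0;0 0 0 -0.5 0;0 0 0 -0.5 0;0 0 0 -0.5 0;0 0 0 -0.5 0;0 0 0 -0.5 0;0 0 0 -0.5 0;0 0 0 -0.3 0;0 0 0 -0.1 0;0 0 0 0 0;0 0 0 0 0"

```text
clock: 7.08
eef_pos: [547.3, 176.4, 201.7]
tcp_rot: [3.142, -0.001, -2.825]
contact_force: [0.2, 0.0, -5.8]
opening: 0.197
```

Run:
```python
from h import *
s=r.sense();print(s['eef_pos'],s['tcp_rot'],s['contact_force'],s['opening'])
cv2.imwrite("pics/w2.png",r.grab_frame("wrist"));cv2.imwrite("pics/s2.png",r.grab_frame("scene"))
```

```text
[547.33808906 176.44516176 201.68111097] [ 3.14158350e+00 -1.05177373e-03 -2.82540129e+00] [ 0.16167384  0.04451783 -5.83186035] 0.19662594666835873
```

View pics/s2.png

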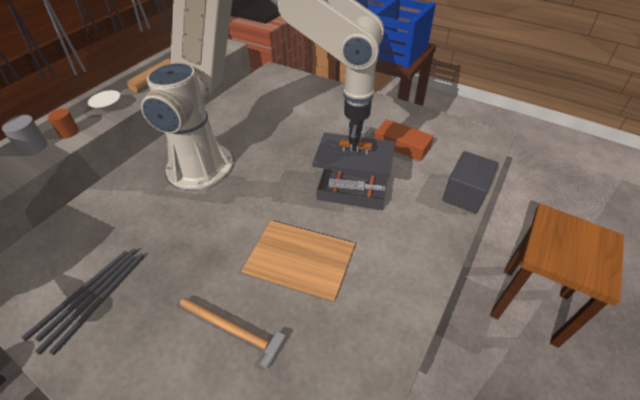

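View pics/w2.png

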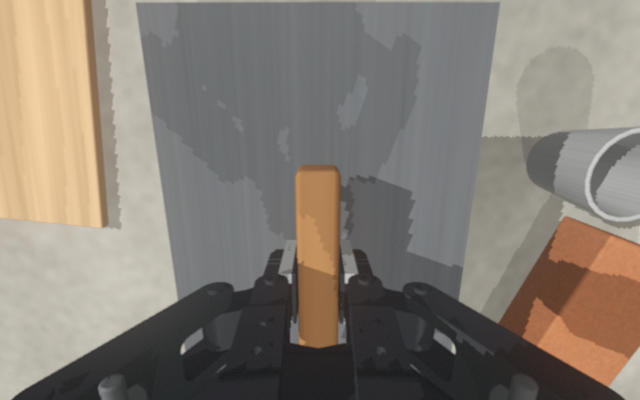

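>>> carry_out --rows "0 0 0 0 0.39;0 0 0 0 0.39;0 0.063 -0.3 0 0;0 0.126 -0.6 0 0;0 0.189 -0.9 0 0;0 0.189 -0.9 0 0;0 0.189 -0.9 0 0;0 0.189 -0.9 0 0;0 0.189 -0.9 0 0;0 0.189 -0.9 0 0;0 0.189 -0.9 0 0;0 0.189 -0.9 0 0"

```text
clock: 8.68
eef_pos: [547.1, -73.9, 202.3]
tcp_rot: [-3.141, -0.0, -2.934]
contact_force: [0.0, 0.1, -3.9]
opening: 0.202
```

>>> carry_out --rows "0 0.189 -0.9 0 0;0 0.189 -0.9 0 0;0 0.126 -0.6 0 0;0 0.07 -0.34 0 0;0 0 0 0 0;0 0 0 0 0;0 0 0 0 0"

```text
clock: 9.55
eef_pos: [547.8, -155.0, 202.2]
tcp_rot: [3.141, -0.0, -2.933]
contact_force: [-0.8, -0.2, -5.1]
opening: 0.197
```

Run:
```python
from h import *
s=r.sense();print(s['eef_pos'],s['tcp_rot'],s['contact_force'],s['opening'])
cv2.imwrite("pics/t3.png",r.grab_frame("top"));cv2.imwrite("pics/w3.png",r.grab_frame("wrist"))
```

```text
[ 547.83267227 -154.99626344  202.24300851] [ 3.14138259e+00 -1.17060930e-04 -2.93334952e+00] [-0.77866513 -0.16488072 -5.12155503] 0.1972990092461051
```

View pics/t3.png

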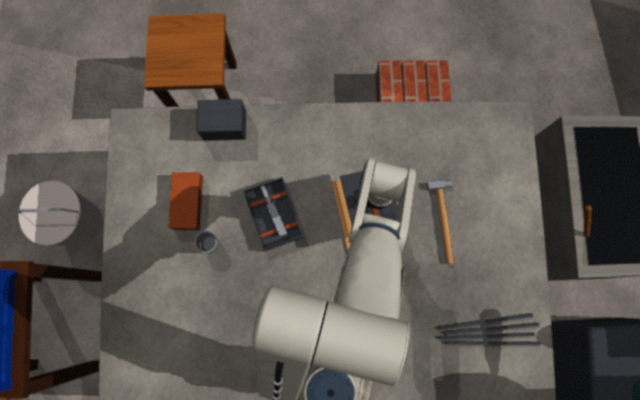

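View pics/w3.png

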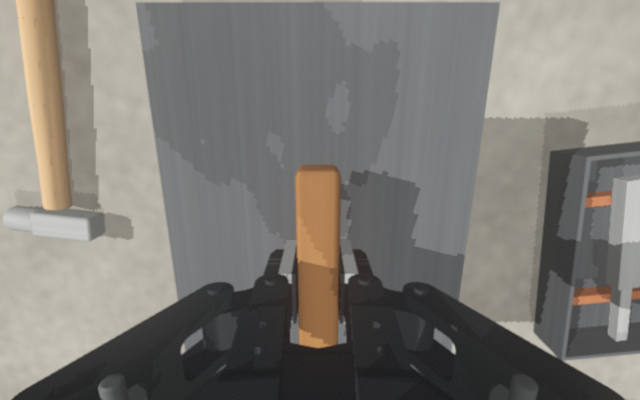

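>>> carry_out --rows "0 0 0 0.3 0;0 0 0 0.6 0;0 0 0 0.6 0;0 0 0 0.6 0;0 0 0 0.6 0;0 0 0 0.6 0;0 0 0 0.5 0;0 0 0 0.4 0;0 0 0 0.2 0;0 0 0 0.15 0;0 0 0 0 0;0 0 0 0 0"

```text
clock: 11.15
eef_pos: [548.1, -155.8, 66.2]
tcp_rot: [-3.141, 0.001, -2.934]
contact_force: [0.3, -0.1, -4.2]
opening: 0.2
```

>>> carry_out --rows "0 0 0 0.05 0;0 0 0 0.05 0;0 0 0 0.03 0;0 0 0 0 0;0 0 0 0 0"

```text
clock: 11.78
eef_pos: [547.8, -155.7, 61.9]
tcp_rot: [3.142, -0.0, -2.934]
contact_force: [0.5, 0.4, -4.7]
opening: 0.202
```

>>> carry_out --rows "0 0 0 0.03 0;0 0 0 0.02 0;0 0 0 0 0;0 0 0 0 0;0 0 0 0 0"

```text
clock: 12.4
eef_pos: [547.8, -155.8, 60.6]
tcp_rot: [-3.142, 0.0, -2.934]
contact_force: [-2.7, 0.8, 3.2]
opening: 0.199
```

The force now points upward, so the lid is resting on the board. I'll open the gripper.

>>> carry_out --rows "0.3 0 0 0 0;0.4 0 0 0 0;0.7 0 0 0 0;1 0 0 0 0;1 0 0 0 0;1 0 0 0 0;1 0 0 0 0;1 0 0 -0.3 0;1 0 0 -0.8 0;1 0 0 -1 0;1 0 0 -1 0;1 0 0 -1 0"

```text
clock: 13.9
eef_pos: [547.8, -155.7, 185.1]
tcp_rot: [-3.141, 0.001, -2.934]
contact_force: [1.3, -0.6, 0.2]
opening: 0.997
```

>>> carry_out --rows "1 0 0 -1 0;1 0 0 -1 0;1 0 0 -0.6 0;1 0 0 0 0;1 0 0 0 0"

```text
clock: 14.52
eef_pos: [547.2, -155.5, 260.3]
tcp_rot: [3.141, -0.001, -2.934]
contact_force: [-0.7, 0.1, 0.2]
opening: 1.0
```

Run:
```python
from h import *
s=r.sense();print(s['eef_pos'],s['tcp_rot'],s['contact_force'],s['opening'])
cv2.imwrite("pics/w4.png",r.grab_frame("wrist"));cv2.imwrite("pics/s4.png",r.grab_frame("scene"));im=r.grab_frame("top")
cv2.imwrite("pics/t4.png",im);cv2.imwrite("pics/t4c.png",cv2.resize(im[165:260,230:320],None,fx=6,fy=6))
```

```text
[ 547.23687602 -155.53964336  260.33162104] [ 3.14088666e+00 -1.34233193e-03 -2.93428243e+00] [-0.73044983  0.06836352  0.16766031] 0.9996408154389242
```

View pics/w4.png

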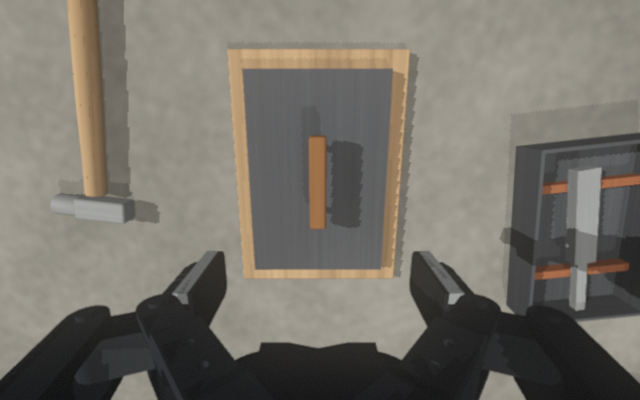

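View pics/t4c.png

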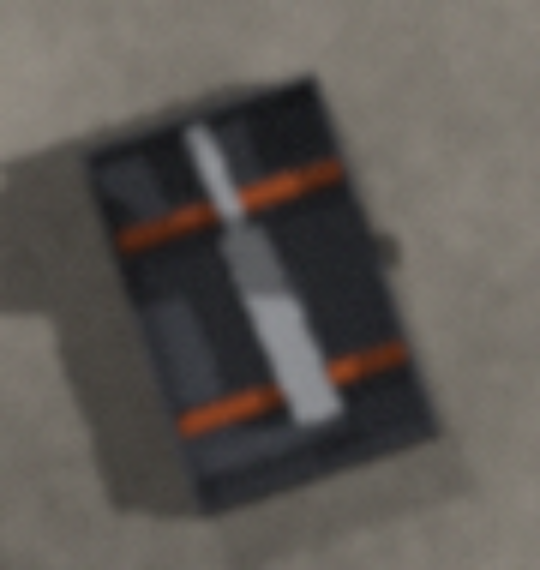

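View pics/s4.png

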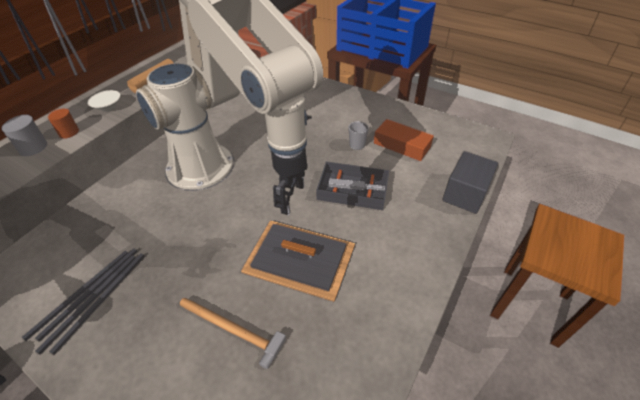

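The wrist and scene views show the lid lying flat and centred on the board. The top crop shows the blank with its narrow tang at the upper left (world +x). I'm moving back over the tin.

>>> carry_out --rows "1 -0.19 0.9 0 0;1 -0.19 0.9 0 0;1 -0.19 0.9 0 0;1 -0.19 0.9 0 0;1 -0.19 0.9 0 0;1 -0.19 0.9 0 0;1 -0.19 0.9 0 0;1 -0.19 0.9 0 0;1 -0.19 0.9 0 0;1 -0.19 0.9 0 0;1 -0.19 0.9 0 0;1 -0.19 0.9 0 0"

```text
clock: 16.18
eef_pos: [547.7, 176.2, 260.5]
tcp_rot: [-3.141, -0.001, -2.934]
contact_force: [1.1, 0.7, 0.0]
opening: 1.001
```

>>> carry_out --rows "1 0 0 0 -0.5;1 0 0 0 -0.3;1 0 0 0 0;1 0 0 0 0"

```text
clock: 16.68
eef_pos: [547.9, 175.3, 260.9]
tcp_rot: [3.142, -0.001, -2.824]
contact_force: [-0.2, 0.8, 0.1]
opening: 1.003
```

Run:
```python
from h import *
s=r.sense();print(s['eef_pos'],s['tcp_rot'],s['contact_force'],s['opening'])
import pickle;pickle.dump(r.get_calibration("wrist"),open("w5.pkl","wb"))
cv2.imwrite("pics/w5.png",r.grab_frame("wrist"))
```

```text
[547.94779709 175.30578481 260.94137364] [ 3.14158832e+00 -7.27364211e-04 -2.82363537e+00] [-0.24407628  0.76038581  0.05567937] 1.00344171533778
```

View pics/w5.png

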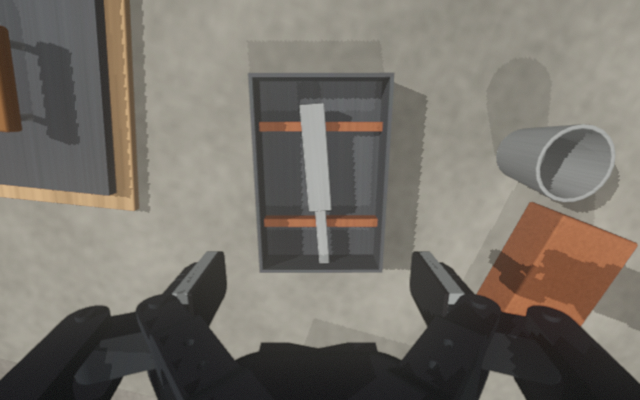

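The wrist view shows the blank's broad part from (312,104) to the shoulder at about (320,211), and the tang ending at about (324,262). I'll enlarge it to get edges.

Run:
```python
from h import *
import pickle
im=cv2.imread("pics/w5.png");c=pickle.load(open("w5.pkl","rb"))
hsv=cv2.cvtColor(im,cv2.COLOR_BGR2HSV)
g=im.min(2); m=((g>110)&(hsv[...,1]<40)).astype(np.uint8)*255
ct=comp(m,(262,85,378,268),1)
P=onplane(c,ct.reshape(-1,2),35)[:,:2]
z=np.zeros_like(m);cv2.drawContours(z,[ct],-1,255,-1)
for y in range(98,270,4):
    xs=np.where(z[y]>0)[0]
    if len(xs): 
        q=onplane(c,[[xs[0]-.5,y],[xs[-1]+.5,y]],35);print(y,xs[0],xs[-1],np.linalg.norm(q[0]-q[1]).round(1))
cb=z.copy();cb[208:]=0
cc=comp(cb,(262,85,378,268),1);rb=rect(c,cc,35);print("broad",rb)
ctg=z.copy();ctg[:216]=0
cc=comp(ctg,(262,85,378,268),1);print("tang",rect(c,cc,31))
cv2.drawContours(im,[ct],-1,(0,255,0),1)
cv2.imwrite("pics/w5c.png",cv2.resize(cv2.imread("pics/w5.png")[70:280,245:400],None,fx=2.8,fy=2.8,interpolation=cv2.INTER_NEAREST))
```

```text
106 299 324 27.8
110 300 324 26.8
114 300 324 26.9
118 300 324 27.0
122 301 324 26.0
126 302 325 26.1
130 302 325 26.2
134 302 325 26.2
138 302 326 27.4
142 303 326 26.4
146 302 326 27.6
150 303 326 26.6
154 304 327 26.7
158 304 327 26.8
162 304 327 26.9
166 304 328 28.1
170 305 328 27.1
174 305 328 27.2
178 305 328 27.3
182 306 329 27.4
186 306 329 27.5
190 306 329 27.6
194 307 329 26.5
198 307 330 27.8
202 307 330 27.9
206 308 330 26.8
210 309 326 21.1
214 315 325 12.9
218 316 325 11.8
222 316 325 11.8
226 316 326 13.1
230 316 326 13.1
234 316 326 13.2
238 317 327 13.2
242 317 327 13.3
246 317 327 13.3
250 318 328 13.4
254 318 328 13.4
258 319 328 12.2
262 319 328 12.3
broad ((527.6942138671875, 164.79071044921875), (116.90715026855469, 27.311460494995117), 22.45484161376953)
tang ((620.1673583984375, 203.31370544433594), (61.16463851928711, 13.449026107788086), 22.54473876953125)
```

View pics/w5c.png

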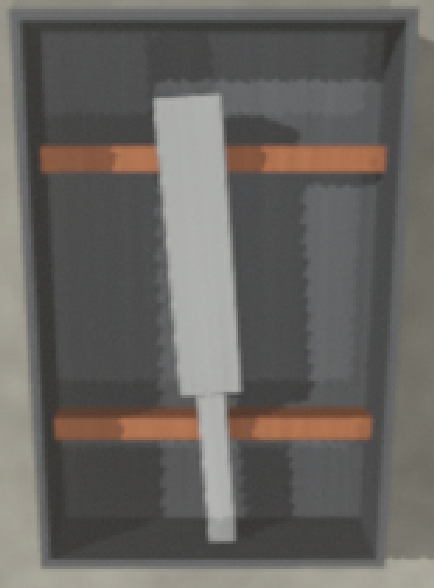

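Run:
```python
from h import *
import pickle
c=pickle.load(open("w5.pkl","rb"))
q=onplane(c,[[311.7,104],[319,210.8]],35)[:,:2];t=onplane(c,[[323.5,263]],31)[0,:2]
a=np.deg2rad(22.5);u=np.array([np.cos(a),np.sin(a)])
print(q,(q[1]-q[0])@u, (t-q[1])@u)
o=[q[0]+76*u,q[1]-44*u,t-114*u];print(o)
```

```text
[[474.36656766 143.37771053]
 [585.27232725 188.15538096]] 119.59923393242849 69.56528697796658
[array([544.58141213, 172.46165139]), array([544.62162782, 171.31730993]), array([544.04271856, 171.57896064])]
```

>>> carry_out --rows "0.6 0.15 -0.065 0 -0.51;0.6 0 0 0.8 0;0.6 0 0 0.8 0;0.6 0 0 0.8 0;0.6 0 0 0.8 0;0.6 0 0 0.8 0;0.6 0 0 0 0;0.6 0 0 0 0;0.6 0 0 0 0" --newtons 90

```text
clock: 17.85
eef_pos: [545.1, 172.4, 142.5]
tcp_rot: [-3.141, 0.002, -2.752]
contact_force: [-0.3, -0.2, 0.8]
opening: 0.602
```

Run:
```python
from h import *
s=r.sense();print(s['eef_pos'],s['tcp_rot'],s['contact_force'],s['opening'])
c=r.get_calibration("wrist")
im=r.grab_frame("wrist");cv2.imwrite("pics/w6.png",im)
a=np.deg2rad(22.3);u=np.array([np.cos(a),np.sin(a)]);v=np.array([-u[1],u[0]]);o=np.array([544.4,171.8])
for x,y,z in((-76,13,35),(-76,-13,35),(44,13,35),(44,-13,35),(44,6,31),(44,-6,31),(114,6,31),(114,-6,31)):
    p=proj(c,np.r_[o+x*u+y*v,z])[0];cv2.circle(im,tuple(int(round(k)) for k in p),2,(0,0,255),-1);print(p.round(1))
cv2.imwrite("pics/w6p.png",im)
```

```text
[545.12717514 172.36208379 142.53712293] [-3.14142826e+00  1.82671376e-03 -2.75157702e+00] [-0.25250949 -0.19523545  0.82436043] 0.6020409412953048
[337.1 103. ]
[300. 103.]
[334.5 259.1]
[302.3 259. ]
[325.7 256.8]
[311.1 256.8]
[325.1 329.3]
[311.5 329.3]
```

View pics/w6p.png

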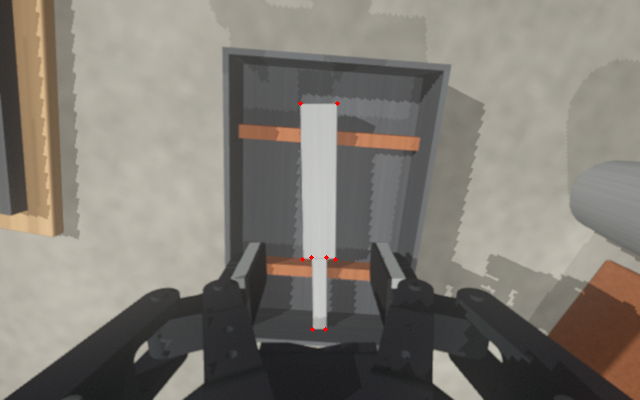

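The predicted corners fit the blank to within about a pixel, so I'm descending to grip.

>>> carry_out --rows "0.6 0.03 0 0.6 0;0.6 0 0 0.6 0;0.6 0 0 0.6 0;0.6 0 0 0.6 0;0.6 0 0 0.6 0;0.6 0 0 0.4 0;0.6 0 0 0.2 0;0.6 0 0 0 0;0.6 0 0 0 0;0.6 0 0 0 0"

```text
clock: 19.15
eef_pos: [544.0, 171.9, 34.0]
tcp_rot: [-3.141, 0.001, -2.751]
contact_force: [0.1, 0.7, 0.3]
opening: 0.599
```

>>> carry_out --rows "0.6 0 0 0.1 0;0.6 0 0 0 0;0 0 0 0 0;0 0 0 0 0;0 0 0 0 0;0 0 0 0 0;0 0 0 0 0;0 0 0 0 0;0 0 0 0 0;0 0 0 0 0;0 0 0 0 0"

```text
clock: 20.52
eef_pos: [543.6, 171.8, 30.7]
tcp_rot: [-3.142, 0.0, -2.751]
contact_force: [-1.1, -0.2, 6.1]
opening: 0.288
```

>>> carry_out --rows "0 0 0 -0.1 0;0 0 0 -0.2 0;0 0 0 -0.3 0;0 0 0 -0.3 0;0 0 0 -0.1 0;0 0 0 0 0;0 0 0 0 0"

```text
clock: 21.4
eef_pos: [543.4, 171.8, 60.2]
tcp_rot: [3.142, -0.0, -2.751]
contact_force: [0.1, 0.0, -4.0]
opening: 0.288
```

Run:
```python
from h import *
s=r.sense();print(s['eef_pos'],s['tcp_rot'],s['contact_force'],s['wrist_torque'],s['opening'])
cv2.imwrite("pics/w7.png",r.grab_frame("wrist"))
im=r.grab_frame("scene");cv2.imwrite("pics/s7.png",cv2.resize(im[110:230,280:430],None,fx=5,fy=5))
```

```text
[543.37172262 171.76834341  60.17943936] [ 3.14155420e+00 -4.13857461e-04 -2.75135267e+00] [ 0.05051878  0.04465747 -3.95257516] [-0.02022214  0.01786996  0.04570406] 0.288019078811041
```

View pics/s7.png

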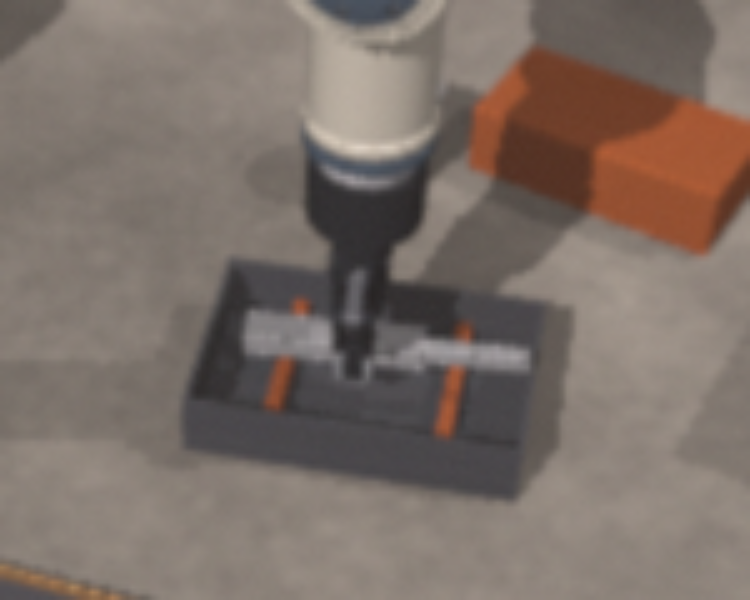

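View pics/w7.png

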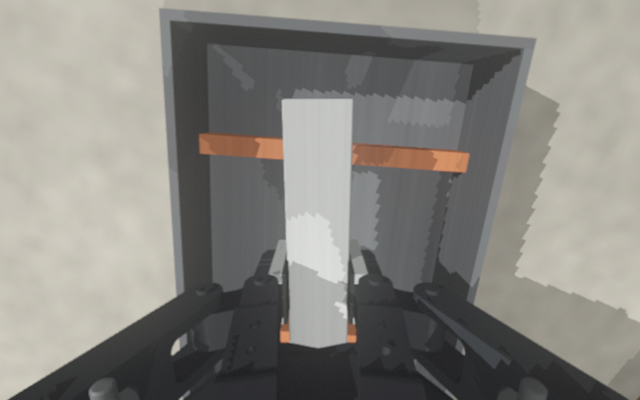

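Run:
```python
from h import *
c=r.get_calibration("wrist");s=r.sense();e=s['eef_pos']
a=np.deg2rad(22.3);u=np.array([np.cos(a),np.sin(a)]);v=np.array([-u[1],u[0]]);o=np.array([544.1,171.8])
for z in(60.5,64.5,68.5,74.5):
    print(z,proj(c,[np.r_[o-76*u+k*v,z] for k in(13,-13)]).round(1).tolist())
```

```text
60.5 [[354.5, 98.4], [283.6, 98.4]]
64.5 [[355.8, 97.9], [282.4, 97.8]]
68.5 [[357.2, 97.3], [281.1, 97.3]]
74.5 [[359.4, 96.4], [279.0, 96.3]]
```

>>> carry_out --rows "0 0 0 -0.2 0;0 0 0 -0.3 0;0 0 0 -0.4 0;0 0 0 -0.4 0;0 0 0 -0.4 0;0 0 0 -0.4 0;0 0 0 -0.4 0;0 0 0 -0.4 0;0 0 0 -0.4 0;0 0 0 -0.4 0;0 0 0 -0.2 0;0 0 0 -0.1 0"

```text
clock: 23.0
eef_pos: [543.6, 171.8, 180.7]
tcp_rot: [-3.142, 0.0, -2.751]
contact_force: [0.2, -0.3, -3.9]
opening: 0.284
```

>>> carry_out --rows "0 0 0 0 0;0 0 0 0 0;0 0 0 0 0;0 0 0 0 0;0 0 0 0 0;0 0 0 0 0;0 0 0 0 0;0 0 0 0 0"

```text
clock: 24.0
eef_pos: [543.6, 171.8, 180.4]
tcp_rot: [-3.142, 0.0, -2.751]
contact_force: [0.8, -0.5, -3.9]
opening: 0.285
```

Run:
```python
from h import *
s=r.sense();print(s['eef_pos'],s['tcp_rot'],s['contact_force'],s['wrist_torque'],s['opening'],np.abs(s['qvel']).max(),s['clock'])
c=r.get_calibration("wrist")
cv2.imwrite("pics/w8.png",r.grab_frame("wrist"))
im=r.grab_frame("scene");cv2.imwrite("pics/s8f.png",im);cv2.imwrite("pics/s8.png",cv2.resize(im[110:310,230:450],None,fx=3,fy=3))
cv2.imwrite("pics/t8.png",r.grab_frame("top"))
a=np.deg2rad(22.3);u=np.array([np.cos(a),np.sin(a)]);v=np.array([-u[1],u[0]]);o=np.array([544.1,171.8])
z0=s['eef_pos'][2]-30.7+35
for z in(z0-8,z0-4,z0,z0+4,z0+8):
    print(z-16,proj(c,[np.r_[o-76*u+k*v,z] for k in(13,-13)]).round(1).tolist())
```

```text
[543.59306189 171.79393536 180.4037922 ] [-3.14157400e+00  4.25344042e-05 -2.75143615e+00] [ 0.80305433 -0.45831963 -3.85231284] [0.05023134 0.04523855 0.02325613] 0.2852117167918172 0.001668328648452146 24.0
160.70379219593624 [[353.4, 98.3], [284.8, 98.2]]
164.70379219593624 [[354.6, 97.8], [283.7, 97.7]]
168.70379219593624 [[355.8, 97.2], [282.5, 97.2]]
172.70379219593624 [[357.2, 96.6], [281.2, 96.6]]
176.70379219593624 [[358.7, 96.0], [279.8, 95.9]]
```

View pics/s8.png

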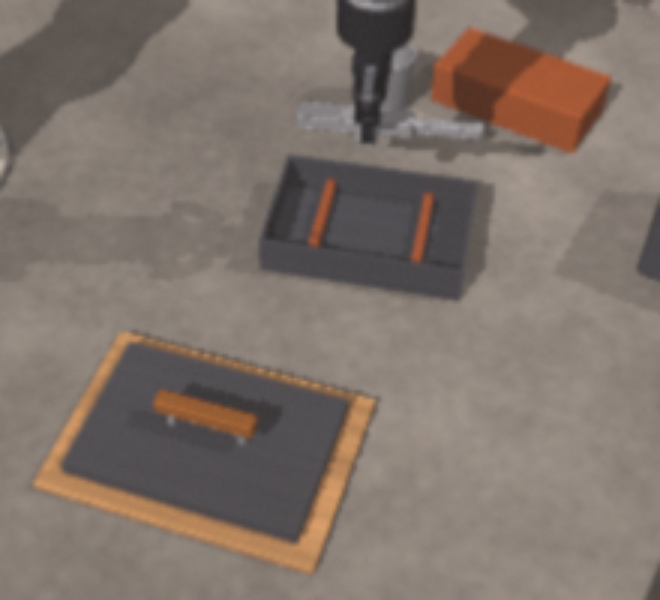

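View pics/w8.png

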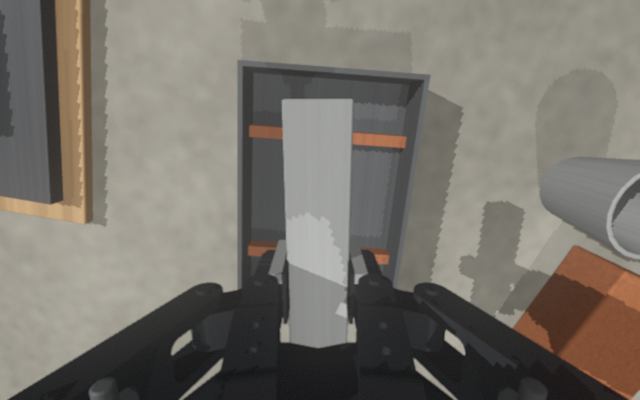

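View pics/t8.png

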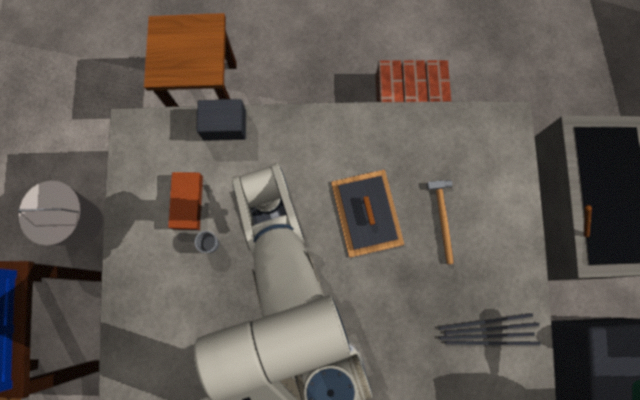

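Run:
```python
from h import *
for f in("w7","w8"):
    g=cv2.imread(f"pics/{f}.png").min(2).astype(float)
    K=r.get_calibration("wrist")['intrinsics'][0,0]
    for y in(103,115,180,200,230):
        d=np.diff(g[y]);l=270+np.argmax(d[270:300]);rr=340+np.argmin(d[340:362])
        w=rr-l
        print(f,y,l,rr,w,"depth",round(K*26/w,1))
```

```text
w7 103 281 352 71 depth 113.5
w7 115 281 351 70 depth 115.1
w7 180 283 350 67 depth 120.2
w7 200 284 349 65 depth 123.9
w7 230 285 348 63 depth 127.9
w8 103 281 352 71 depth 113.5
w8 115 281 351 70 depth 115.1
w8 180 283 349 66 depth 122.1
w8 200 284 349 65 depth 123.9
w8 230 285 348 63 depth 127.9
```

Run:
```python
from h import *
c=r.get_calibration("wrist");K=c['intrinsics'][0,0]
P=[]
for y,l,rr in((103,281,352),(115,281,351),(180,283,349),(200,284,349),(230,285,348)):
    v=ray(c,[[(l+rr)/2+.5,y]])[0];P.append(np.array(c['position'])+v*K*26/(rr-l))
P=np.array(P);print(P.round(1));x=np.hypot(*(P[:,:2]-P[0,:2]).T)
print(np.rad2deg(np.arctan(np.polyfit(x,P[:,2],1)[0])))
s=r.sense();print(s['eef_pos'],s['contact_force'],s['opening'],s['clock'])
```

```text
[[475.8 143.  181.4]
 [479.8 144.4 180.9]
 [502.6 153.7 180.7]
 [510.  157.  181. ]
 [522.  161.9 180.6]]
-0.622254886727525
[543.59467006 171.81385751 180.39027646] [-0.31738536 -0.08731497 -3.59700794] 0.2872584712949289 24.15
```

The blank is level to about 1°, with its underside at about 165 mm, roughly 119 mm above the rim. It is steady, so I'm handing in.

```bash
python3 -c "
from rig import r
print(r.sign_off())"
```

```text
the job is handed in; nothing more can be done
None
```

I lifted the lid off by its handle and set it down flat, close to the middle of the board, and let go. Then I gripped the blank at its balance point, lifted it straight up out of the tin, and handed in at about 24 s while still holding it in the air.

**Blank:** In my last checks, edge widths in the wrist picture put its underside at about 165 mm above the bench, 119 mm above the rim. The TCP reading gave about 169 mm. The fitted tilt was about 0.6°, and the joints were practically still. The wrist carried 3.6–3.9 N, a little under the blank's stated weight of about 4.6 N.

**One disagreement:** A rougher check, from the apparent width of the blank's end, suggested that end was about 4 mm low, or about 3° of tilt. That is still inside the 8° limit, and it did not change during the lift.

**Lid and bystanders:** The scene and top views showed the lid flat and centred on the board by eye. The brick, hammer and cup looked unmoved by eye; I did not measure them again. No check failed.

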